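# Set an eccentric at top dead centre with a plunger gauge

### The job

Set the eccentric at top dead centre: slide the plunger gauge up to it by its post until the sprung plunger bears on the rim, gently turn the eccentric by its crank pin, without forcing it, while watching the plunger, and leave it where the highest part of the rim stands at the plunger. Finish with the gauge slid so that the plunger is pressed half-way in (pointer on the long middle mark), never let the plunger be driven to its solid stop, and leave the loose things lying around alone.

Things in the scene. Friction and masses are not known exactly. Their poses are not given: they have to be found in the camera images.
- axis (a point): top of the hub on the vertical turning axis of the eccentric, 74 mm above the worktop. The eccentric's aluminium cover plate is 120 mm across, centred on this axis, its top 63 mm above the worktop. The eccentric turns either way without limit, with a friction of about 0.08 N m (2 N at the crank pin), and stays where it is left
- eccentric: the eccentric on its fixed round stand, 132 mm across; origin on the worktop on the turning axis. Under the cover plate, 32 to 56 mm above the worktop, its steel rim is a disc 100 mm across with its centre 7 mm off the axis: it reaches 43 to 57 mm from the axis. In which direction it is highest is hidden and not told. The fingers may load it with 50 N at most, their grip on both sides included
- crank_pin (a point): centre of the top end of the eccentric's crank pin: a plain upright steel pin, 14 mm across, from the cover plate up to 115 mm above the worktop, 40 mm from the axis. It goes round with the eccentric
- gauge: fixed base rail of the plunger gauge, 126 x 62 mm. Its origin lies on the worktop on the eccentric's turning axis; its x axis points level from there outward along the rail, which lies 82 to 208 mm from the axis. On it a dark carriage slides, its top 58 mm above the worktop, the round dial on it 65 mm, the dial's pointer 68 mm
- carriage (a joint): how far the gauge's carriage has been slid toward the eccentric, in m: 0 drawn fully back, 0.032 at the end. Friction about 7 N, so it stays where it is left
- post (a point): centre of the top end of the carriage's post, by which the gauge is slid: a plain upright steel pin, 14 mm across, from the carriage up to 115 mm above the worktop; 146 mm from the axis with the carriage fully drawn back. Toward the axis brings the gauge up, away draws it back
- plunger_tip (a point): foremost point of the plunger, a thin level rod with a 12 mm ball at its tip, 45 mm above the worktop. It sticks out of the carriage toward the axis (free, 84 mm in front of the post) and slides in along the gauge's x axis. When it bears on the rim, its distance from the axis is the reach of the rim there
- plunger_rod (a joint): how far the plunger is pressed into the carriage, in m: 0 free, 0.010 half-way, 0.020 its solid stop. Its spring gives 1.5 N at 0 and 5.5 N at 0.020. The dial's pointer turns 0.18 rad for each mm, clockwise from above, over 11 marks 2 mm apart; at half-way it stands on the long middle mark, toward the eccentric
- spanner: loose combination spanner, 216 mm long and 39 mm wide, lying flat behind and to the left of the stand; a bystander. Origin at its middle on the underside
- sanding_block: loose brown sanding block, 67 x 111 x 36 mm, a bystander. Origin at the centre of its underside
- tin_wax: loose round tin, 70 mm across and 50 mm high, a bystander. Origin at the centre of its underside
- pencil_yel: loose yellow pencil, 120 mm long, lying to the right of the stand; a bystander. Origin at its middle
There are look-alikes about, which are no part of the job. Leave any yellow look-alike of the part that bears axis alone.

How it is judged:
By the outcome, as a careful person would: the job done as asked, in the order asked, and still so for the second after the job is handed in, with the robot touching nothing.
It also fails if it takes over 72 s, if anything falls off the work surface, if the arm or the gripper's body presses on something with over 40 N, if the wrist force passes 120 N, or if a joint passes its speed limit or range.

### The arm

A 7-joint arm with a two-finger parallel gripper is mounted at the origin on a cart in front of the work surface, level with it; the furniture and walls round the work are solid. World frame = base frame: x ahead of the robot, y to its left, z up, the work surface at z = 0. Lengths are in m, angles in rad, forces in N, time in s.
With the tool pointing down it reaches from about 0.35 to 0.9 m from the base axis. Payload 8.1 kg.
Tool frame: the origin (TCP) lies at the centre of the arm's flange, where the gripper is bolted on; the fingertips stand 178 mm ahead of it and the grasp point (between the pads) lies 159 mm ahead of it; z points along the fingers, y is the line along which they close (so a half turn about z gives the same grasp; the last joint's range is limited). The gripper opens to 92 mm and grips with 3 to 60 N. Pads are 19 mm wide; open, the fingers measure 130 mm over their backs; the gripper's body (75 mm by 190 mm) begins 47 mm behind the grasp point.
Start: joints at [-1.223, 0.434, 0.025, 1.573, -0.012, 1.134, -0.075], TCP at [0.272, 0.563, 0.405] pointing down, gripper open.
Joint ranges: [-2.62, 2.62], [-0.44, 2.09], [-1.27, 1.32], [0.08, 2.57], [-1.32, 4.46], [0.12, 2], [-2.74, 2.74]. Speed limits (rad/s): [2.22, 2.22, 3.01, 3.01, 3.14, 3.14, 3.14].

### API

Orientations are given as a rotation vector (axis times angle).
In Python, from cell import arm gives the robot as it stands. The module is installed in compiled form; this text tells all that it offers.
- The arm moves only by the shell command python3 -m inch 'ROWS' [FORCE]. ROWS is text: rows parted by semicolons, each of 5 numbers parted by spaces: the shift along the tool's x, y, z in m, then the turn about the tool's z in rad, then the finger opening in m, from 0 to 0.0918. In form: x y z roll fingers; .... A call has 1 to 5 rows; each row is the pose to reach, as a shift and turn from the pose commanded when the call began, along the tool's axes at that moment; what a row does not reach only later rows make up. A row lasts 1/10 s, in which the tool goes at most 50 mm and 8.59 degrees, less where a joint would pass 70% of its speed; a pose out of reach is approached as far as the arm can. A call with a gripper value outside its range is refused whole. The fingers move at their own pace and stop on an object; FORCE is the grip in N (left out, the last holds). Time passes only in rows, so rows that repeat a pose let the fingers close. It gives the time, the measured TCP pose, the force, the opening and the grip force at its end, in the units of the state.
- arm.observe(): the state, without advancing time (a new reading comes with each control period).
- arm.get_image(name): name is "scene" or "top"; returns the picture (420x560x3 uint8, red, green, blue); there is no depth.
- arm.get_calibration(name): a dict with "intrinsics" (3x3 intrinsics, pixels), "pose" (4x4, takes a point from camera to world coordinates). Camera axes: x right, y up, looking along -z (the intrinsics and any distortion apply to the point x, -y, -z); pixel columns grow to the right and rows downward; lengths in m; the calibration is good to about 2 mm. A picture is of the moment at which its call begins. get_calibration takes no time and is no camera call.
- arm.sign_off(): hands the job in; it is judged then, once.
Trained networks look in the newest picture that a camera, given by its name, has taken for a name from the list of things; names that differ only in an ending like _2 or _b are one class to them, and where a whole thing is asked for, a point or a joint stands for the part that bears it (a point fixed in the world has none). Each returns a list of dicts, best first, with "conf" (0 to 1); they miss things now and then, are a little off and sometimes report something else, mostly with a low value. They report only what shows in the picture. A call takes as long as a camera call. They do not tell look-alikes from the thing itself.
- arm.look_for(camera, query): "point" ([row, column] in pixels, amid what is visible of it).
- arm.silhouettes(camera, query): "region" (420x560 bool, what is visible of it) and "point" ([row, column] in pixels, amid what is visible of it).
- arm.place_of(camera, query): "point" ([row, column] in pixels: a listed point, or the origin of a listed thing).
The state is a dict: "clock": time; "joints": joint angles; "dq": joint speeds; "joint_efforts": joint torques, N m; "position": TCP position; "ee_rot": TCP orientation; "force": force on the tool from outside, world axes, zero at the start; "ft_torque": the same for the moment, N m; "width": opening from 0.0 (shut) to 1.0 (fully open); "gripper_force": force on a finger pad.
Only numpy, scipy, OpenCV 4.12 (cv2) and the standard library are available. Lean on these libraries where they do the work, as an engineer would, in place of code of your own. Each camera call takes 0.05 s, during which the arm holds its last target. There are 200 camera calls.

## Working session

There is one attempt and no reset: what is moved stays moved. The work goes in short steps, Python scripts to look and compute and a shell command to move; the robot and the scene stay as the last step left them, time stands still between calls to the robot, and variables do not carry over. Pictures are saved under pics/ and viewed, at most 10 in all, crops included, and the job is handed in when it is done.

```bash
mkdir -p pics; cat > h.py <<'E'
import numpy as np, cv2
from cell import arm
def ray(cam,p):
    c=arm.get_calibration(cam);K=np.array(c["intrinsics"]);T=np.array(c["pose"])
    d=np.linalg.inv(K)@[p[1],p[0],1];d=T[:3,:3]@[d[0],-d[1],-d[2]]
    return T[:3,3],d
def at(cam,p,z):
    o,d=ray(cam,p);return (o+d*(z-o[2])/d[2])[:2]
def save(cam,name):
    im=arm.get_image(cam);cv2.imwrite("pics/"+name,im[:,:,::-1]);return im
Z=dict(axis=.074,crank_pin=.115,post=.115,plunger_tip=.045,gauge=0,eccentric=0,spanner=0,tin_wax=0)
def find(cam,q):
    for r in arm.place_of(cam,q)[:3]:print(cam,q,round(r["conf"],2),np.round(r["point"],1),np.round(at(cam,r["point"],Z[q]),4))
E
python3 - <<'E'
from h import *
for c in("top","scene"):
    save(c,c+"0.png");print(c,arm.get_calibration(c))
    for q in("axis","crank_pin","post","plunger_tip","gauge"):find(c,q)
print(arm.observe())
E
```

```text
top {'intrinsics': array([[436.44700979,   0.        , 272.58520154],
       [  0.        , 436.44700979, 210.50034614],
       [  0.        ,   0.        ,   1.        ]]), 'pose': array([[-0.06238902,  0.97709167, -0.20346864,  0.39816706],
       [-0.99803193, -0.06236748,  0.0065243 , -0.319732  ],
       [-0.00631499,  0.20347524,  0.97905973,  1.02702351],
       [ 0.        ,  0.        ,  0.        ,  1.        ]])}
top axis 0.64 [222.6 387.9] [ 0.5527 -0.5791]
top axis 0.63 [261.  259.9] [ 0.4858 -0.2915]
top crank_pin 0.92 [200.6 396.2] [ 0.5925 -0.5912]
top crank_pin 0.73 [270.3 276.1] [ 0.4607 -0.3252]
top post 0.6 [209.2 301.7] [ 0.5866 -0.388 ]
top post 0.47 [242.  275.1] [ 0.5198 -0.3269]
top plunger_tip 0.61 [242.8 275.2] [ 0.5274 -0.3275]
scene {'intrinsics': array([[390.36259967,   0.        , 284.49206216],
       [  0.        , 390.36259967, 207.69630325],
       [  0.        ,   0.        ,   1.        ]]), 'pose': array([[-0.54917184,  0.60133211, -0.58035333,  0.07684662],
       [-0.83550244, -0.37960105,  0.3972892 ,  0.02966851],
       [ 0.01860002,  0.7030
[... 382 characters left out ...]
5 -0.5132]
{'clock': 0.6, 'joints': array([-1.22257989,  0.43449894,  0.02502199,  1.57317177, -0.0116054 ,
        1.13399344, -0.07504755]), 'dq': array([-0.00092835, -0.00108891, -0.00053474, -0.00032603, -0.0015027 ,
        0.00043796,  0.00037421]), 'joint_efforts': array([-1.93634446e-04, -6.67356920e+01,  9.83121134e-01, -3.14701796e+01,
       -6.08315505e-02,  3.27313598e-02,  2.29293499e-05]), 'position': array([0.2723518 , 0.56255897, 0.40475369]), 'ee_rot': array([7.02236578e-01, 3.06207415e+00, 1.11017932e-04]), 'force': array([-0.73814603, -0.43207853,  0.29305366]), 'ft_torque': array([ 0.04185114,  0.02813922, -0.0138192 ]), 'gripper_force': 0.0, 'width': 0.9973793121020895}
```

View pics/top0.png

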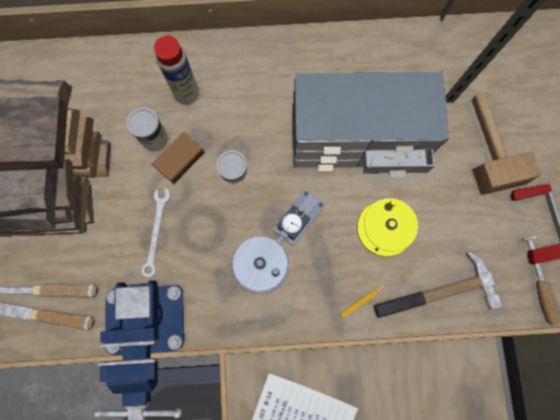

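View pics/scene0.png

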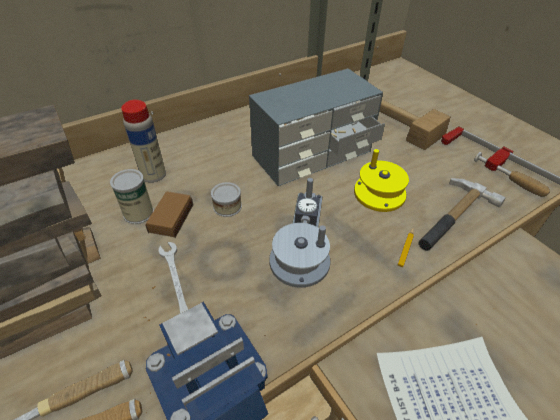

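The top view shows the silver eccentric at (261,260), its crank pin at (270,276), and the gauge up and to the right, with its dial at (224,292) and post at about (205,305). The yellow look-alike is at (222,388). The scene view agrees, with the hub at (240,300), the pin at (230,321) and the post at (183,309). The drawer cabinet stands close behind the gauge.

```bash
cat >> h.py <<'E'
def tri(pt,ps):
    A=np.zeros((3,3));b=np.zeros(3)
    for c,p in(("top",pt),("scene",ps)):
        o,d=ray(c,p);d=d/np.linalg.norm(d);M=np.eye(3)-np.outer(d,d);A+=M;b+=M@o
    return np.linalg.solve(A,b)
E
python3 - <<'E'
from h import *
for n,a,b in(("axis",(261,259.9),(237.8,299.4)),("pin",(270.3,276.1),(223.6,321.4)),("post",(209.2,301.7),(182.5,309.1)),("cab",(138,297),(128,275))):print(n,tri(a,b).round(4))
t=cv2.imread("pics/top0.png")[170:300,220:350];s=cv2.imread("pics/scene0.png")[160:290,255:385]
cv2.imwrite("pics/c1.png",np.hstack([cv2.resize(t,(400,400),interpolation=2),cv2.resize(s,(400,400),interpolation=2)]))
E
```

```text
axis [ 0.4864 -0.2908  0.0749]
pin [ 0.4614 -0.3241  0.1216]
post [ 0.59   -0.3882  0.1021]
cab [ 0.7276 -0.3847  0.1696]
```

View pics/c1.png

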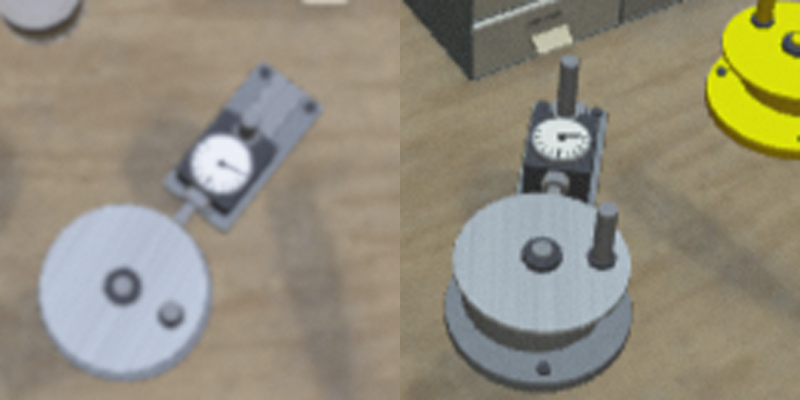

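The crops show the post's top end near scene pixel (179,310) and the dial centre near top pixel (223,292). The plunger is free, with its pointer to the lower right, and it points at the eccentric along the rail.

```bash
python3 - <<'E'
from h import *
ax=np.array([.4864,-.2908])
for n,c,p,z in(("post s","scene",(179.5,310),.115),("post t","top",(198.6,305),.115),("postbase t","top",(211.6,300.6),.058),("dial t","top",(223,291.8),.065),("dial s","scene",(204.5,307.5),.065),("rail end","top",(199.9,313.6),.02)):
    q=at(c,p,z);d=q-ax;print(n,q.round(4),np.hypot(*d).round(4),np.degrees(np.arctan2(d[1],d[0])).round(1))
E
```

```text
post s [ 0.5865 -0.3859] 0.1381 -43.5
post t [ 0.6093 -0.3968] 0.1623 -40.8
postbase t [ 0.593  -0.3894] 0.1452 -42.8
dial t [ 0.5668 -0.3673] 0.111 -43.5
dial s [ 0.5647 -0.3671] 0.1093 -44.2
rail end [ 0.6268 -0.4249] 0.1942 -43.7
```

```bash
python3 -m inch '0 0 -0.02 0.15 0.06; 0 -0.05 -0.04 0.3 0.06; 0 -0.1 -0.05 0.45 0.06; -0.015 -0.15 -0.05 0.6 0.06; -0.03 -0.2 -0.05 0.75 0.06' 15; python3 -c "
from cell import arm;print(arm.observe())"
```

```text
clock: 1.1
position: [0.2128, 0.3767, 0.455]
ee_rot: [-1.781, -2.587, -0.002]
force: [0.5, 0.4, 1.0]
width: 0.667
gripper_force: 0.0
{'clock': 1.1, 'joints': array([-1.32275111,  0.06667936,  0.15287773,  1.94253927, -0.01153304,
        1.13207211, -0.80038215]), 'dq': array([-0.0058779 , -0.84445782,  0.1832521 ,  0.95885805,  0.11612315,
       -0.1247891 , -1.3617455 ]), 'joint_efforts': array([ -1.00152478, -28.31990004,  -0.9592972 , -33.33643556,
        -0.57242151,   0.14280037,   2.84867696]), 'position': array([0.21279822, 0.37667231, 0.45496967]), 'ee_rot': array([-1.78117497e+00, -2.58724097e+00, -1.60396359e-03]), 'force': array([0.46275302, 0.41693755, 1.03321386]), 'ft_torque': array([-0.03794574,  0.01522261, -0.01051278]), 'gripper_force': 0.0, 'width': 0.6666541065720765}
```

```bash
cat >> h.py <<'E'
from scipy.spatial.transform import Rotation as R
def to(x,y,z=None,yaw=None,grasp=True):
    "shift in tool axes to bring grasp point to x,y,z ; roll to bring tool y axis to yaw deg (mod 180)"
    s=arm.observe();M=R.from_rotvec(s["ee_rot"]).as_matrix();p=s["position"]
    t=np.array([x,y,(p[2] if z is None else z+.159)])
    yw=np.degrees(np.arctan2(M[1,1],M[0,1]))
    r=0 if yaw is None else -np.radians((yaw-yw+90)%180-90)
    print("to: shift",(M.T@(t-p)).round(4),"roll",round(r,3),"| pos",p.round(4),"yaw",round(yw,1),"F",s["force"].round(1),"w",round(s["width"]*.0918,4),"gf",round(s["gripper_force"],1),"t",round(s["clock"],2),"q7",round(s["joints"][6],2))
E
python3 - <<'E'
from h import *
to(.40,.1,yaw=-43.6);to(.5914,-.3908,yaw=-43.6)
E
```

```text
to: shift [-3.253e-01  7.610e-02 -3.000e-04] roll 1.126 | pos [0.2128 0.3767 0.455 ] yaw 20.9 F [0.5 0.4 1. ] w 0.0612 gf 0.0 t 1.1 q7 -0.8
to: shift [-8.521e-01  7.980e-02 -8.000e-04] roll 1.126 | pos [0.2128 0.3767 0.455 ] yaw 20.9 F [0.5 0.4 1. ] w 0.0612 gf 0.0 t 1.1 q7 -0.8
```

```bash
python3 -m inch '-0.045 0.01 0 0 0.06; -0.09 0.02 0 0 0.06; -0.135 0.03 0 0 0.06; -0.18 0.04 0 0 0.06; -0.225 0.05 0 0 0.06' >/dev/null; python3 -m inch '-0.045 0.01 0 0 0.06; -0.09 0.02 0 0 0.06; -0.14 0.02 0 0 0.06; -0.19 0.02 0 0 0.06; -0.24 0.02 0 0 0.06' >/dev/null;  python3 -m inch '-0.05 0 0 0 0.06; -0.1 0 0 0 0.06; -0.15 0 0 0 0.06; -0.2 0 0 0 0.06; -0.25 0 0 0.0 0.06' ; python3 -c "
from h import *
to(.5914,-.3908,.17,yaw=-43.6)"
```

```text
clock: 2.6
position: [0.5381, -0.2648, 0.4546]
ee_rot: [1.774, 2.593, 0.001]
force: [1.5, 0.9, 1.5]
width: 0.652
gripper_force: 0.0
to: shift [-0.1368  0.004   0.1255] roll 1.132 | pos [ 0.5381 -0.2648  0.4546] yaw 21.3 F [1.5 0.9 1.5] w 0.0598 gf 0.0 t 2.6 q7 1.06
```

```bash
python3 -m inch '-0.03 0 0.0 0.14 0.06; -0.06 0.002 0.02 0.28 0.06; -0.09 0.003 0.05 0.42 0.06; -0.12 0.004 0.07 0.56 0.06; -0.137 0.004 0.1 0.7 0.06' >/dev/null; python3 -m inch '0 0 0 0.14 0.06; 0 0 0.01 0.28 0.06; 0 0 0.025 0.43 0.06; 0 0 0.025 0.43 0.06;  0 0 0.025 0.43 0.06' ; python3 -c "
from h import *
to(.5914,-.3908,.1,yaw=-43.6);save('top','t2.png');save('scene','s2.png');find('scene','post');find('top','post')
t=cv2.imread('pics/top0.png');t=cv2.imread('pics/t2.png')[150:300,220:370];s=cv2.imread('pics/s2.png')[120:270,255:405]
cv2.imwrite('pics/c2.png',np.hstack([cv2.resize(t,(400,400),interpolation=2),cv2.resize(s,(400,400),interpolation=2)]))
"
```

```text
clock: 3.6
position: [0.5908, -0.3892, 0.3296]
ee_rot: [-2.884, -1.245, 0.001]
force: [-0.1, -0.0, 0.1]
width: 0.653
gripper_force: 0.0
to: shift [-0.0008  0.0016  0.0706] roll 0.006 | pos [ 0.5908 -0.3892  0.3296] yaw -43.3 F [-0.1 -0.   0.1] w 0.0599 gf 0.0 t 3.6 q7 0.31
scene post 0.97 [178.5 309.6] [ 0.5897 -0.3871]
```

View pics/c2.png

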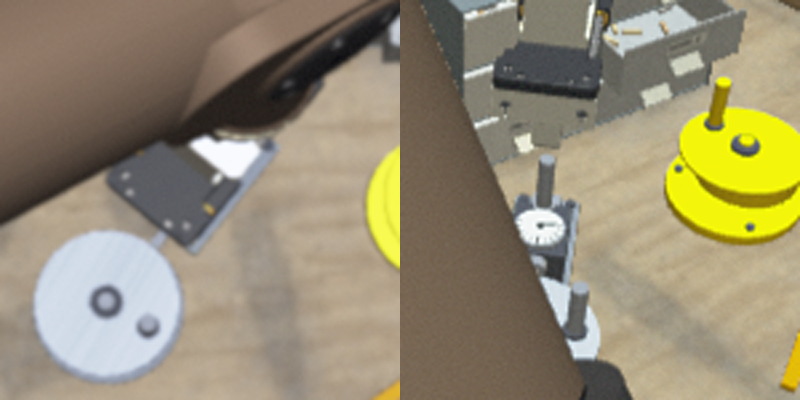

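```bash
python3 -c "
from h import *
for p,z in(((165,295),0),((138,297),.17),((172,367),.13),((172,367),.1)):print(p,z,at('top',p,z))
for p in((77/3.077+160,255+72/3.077),):print(at('scene',p,0))"
```

```text
(165, 295) 0 [ 0.72200529 -0.38863378]
(138, 297) 0.17 [ 0.72651438 -0.38563407]
(172, 367) 0.13 [ 0.65555108 -0.53215801]
(172, 367) 0.1 [ 0.66415902 -0.53926237]
[ 0.71546771 -0.3862477 ]
```

```bash
python3 -m inch '0 0 0.025 0 0.06; 0 0.001 0.05 0 0.06; 0 0.001 0.07 0 0.06; 0 0.001 0.07 0 0.05; 0 0.001 0.07 0 0.04' 15; python3 -m inch '0 0 0 0 0.03; 0 0 0 0 0.02; 0 0 0 0 0.01; 0 0 0 0 0.01; 0 0 0 0 0.01' ; python3 -c "
from h import *
to(.5914,-.3908,.1,yaw=-43.6)"
```

```text
clock: 4.3
position: [0.5914, -0.3903, 0.2606]
ee_rot: [2.886, 1.24, 0.0]
force: [-0.4, -0.6, 0.7]
width: 0.526
gripper_force: 0.0
clock: 4.8
position: [0.5901, -0.389, 0.26]
ee_rot: [-2.883, -1.237, 0.002]
force: [-8.5, 8.6, 10.5]
width: 0.149
gripper_force: 15.0
to: shift [-0.0004  0.0022  0.001 ] roll 0.001 | pos [ 0.5901 -0.389   0.26  ] yaw -43.6 F [-8.5  8.6 10.5] w 0.0137 gf 15.0 t 4.8 q7 0.35
```

```bash
python3 -m inch '0 -0.005 0 0 0.01; 0 -0.01 0 0 0.01; 0 -0.014 0 0 0.01; 0 -0.018 0 0 0.01; 0 -0.018 0 0 0.01'; python3 -c "
from h import *
to(.5901,-.3890)
save('scene','s3.png');s=cv2.imread('pics/s3.png')[150:225,270:345]
cv2.imwrite('pics/c3.png',cv2.resize(s,(600,600),interpolation=2))"
```

```text
clock: 5.3
position: [0.5786, -0.3782, 0.2602]
ee_rot: [2.884, 1.238, 0.001]
force: [2.9, -4.2, -2.0]
width: 0.148
gripper_force: 15.0
to: shift [0.0001 0.0158 0.    ] roll 0 | pos [ 0.5786 -0.3782  0.2602] yaw -43.5 F [ 2.9 -4.2 -2. ] w 0.0136 gf 15.0 t 5.3 q7 0.36
```

View pics/c3.png

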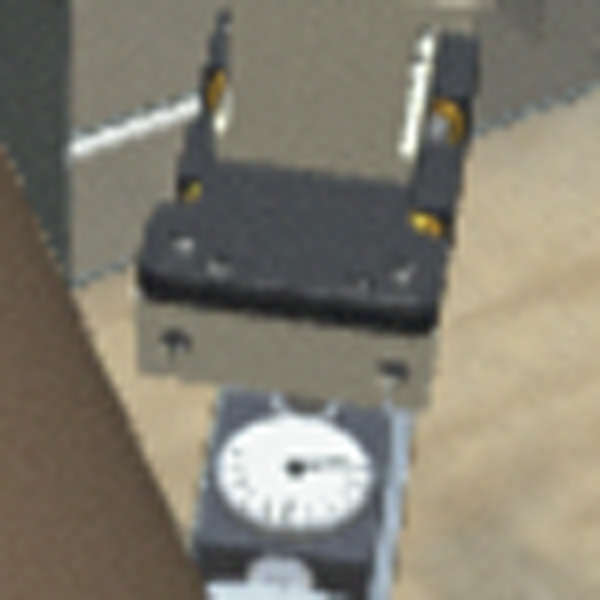

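The pointer is at 3 o'clock in this crop, with the dial at (295,467), so the plunger is still free at about 16 mm of travel. I'll go on gently to about 21 mm and build a dial reader.

```bash
cat >> h.py <<'E'
def proj(cam,P):
    c=arm.get_calibration(cam);K=np.array(c["intrinsics"]);T=np.array(c["pose"])
    q=(np.atleast_2d(P)-T[:3,3])@T[:3,:3];q=np.c_[q[:,0],-q[:,1],-q[:,2]]@K.T;return q[:,:2]/q[:,2:]
G=np.radians(-43.6);U=np.array([np.cos(G),np.sin(G)])
def dial(name,post,cam="scene",dbg=None):
    "press in mm, from pointer; post=(x,y) of post now"
    im=save(cam,name).astype(float);g=im.mean(2);sat=im.max(2)-im.min(2)
    c0=np.r_[np.array(post)-.035*U,.065];u,v=proj(cam,c0)[0]
    yy,xx=np.mgrid[:420,:560];m=((g>150)&(sat<40)&(np.hypot(xx-u,yy-v)<13)).astype(np.uint8)
    m=cv2.morphologyEx(m,cv2.MORPH_CLOSE,np.ones((5,5)))
    n,l,st,ce=cv2.connectedComponentsWithStats(m);k=1+np.argmax(st[1:,4]);c=ce[k]
    ctr=at(cam,(c[1],c[0]),.065)
    a=np.radians(np.arange(0,360,1.));r=np.arange(.003,.0125,.0005);A,Rr=np.meshgrid(a,r)
    off=proj(cam,np.r_[ctr,.065])[0]
    P=np.c_[(ctr[0]+Rr*np.cos(A)).ravel(),(ctr[1]+Rr*np.sin(A)).ravel(),np.full(A.size,.068)]
    q=proj(cam,P).astype(np.float32)
    s=cv2.remap(g.astype(np.float32),q[:,0].reshape(A.shape),q[:,1].reshape(A.shape),cv2.INTER_CUBIC)
    sc=-cv2.GaussianBlur(np.tile(s.mean(0),3)[None],(0,0),4)[0,360:720]
    rel=(np.degrees(G)+180-np.degrees(a)+180)%360-180   # clockwise from middle
    ok=np.abs(rel)<125;sc=np.where(ok,sc,-1e9);i=np.argmax(sc);w=np.abs((rel-rel[i]))<12
    wt=sc-np.min(sc[w]);ang=(rel*wt)[w].sum()/wt[w].sum()
    print(name,"area",st[k,4],"ctr",ctr.round(4),"dial dist from pred mm",((ctr-c0[:2])*1e3).round(1),"angle",ang.round(1),"press",(10+ang/10.31).round(2),"contrast",(sc[i]-np.median(sc[ok])).round(0))
    return 10+ang/10.31
def post():return arm.observe()["position"][:2]
E
python3 -c "
from h import *
dial('s3b.png',post())"
python3 -m inch '0 -0.002 0 0 0.01; 0 -0.004 0 0 0.01; 0 -0.005 0 0 0.01; 0 -0.005 0 0 0.01'; python3 -c "
from h import *
to(.5901,-.3890)
dial('s4.png',post())
s=cv2.imread('pics/s4.png')[180:230,280:330]
cv2.imwrite('pics/c4.png',cv2.resize(s,(500,500),interpolation=2))"
```

```text
s3b.png area 287 ctr [ 0.5524 -0.3551] dial dist from pred mm [-0.8 -1. ] angle -119.1 press -1.55 contrast 53.0
clock: 5.8
position: [0.5752, -0.3751, 0.2602]
ee_rot: [2.884, 1.237, 0.001]
force: [3.8, -5.9, -3.8]
width: 0.144
gripper_force: 15.0
to: shift [0.0002 0.0204 0.0001] roll 0 | pos [ 0.5752 -0.3751  0.2602] yaw -43.6 F [ 3.8 -5.9 -3.8] w 0.0133 gf 15.0 t 5.8 q7 0.36
s4.png area 297 ctr [ 0.5488 -0.352 ] dial dist from pred mm [-1.  -1.1] angle -119.1 press -1.55 contrast 46.0
```

View pics/c4.png

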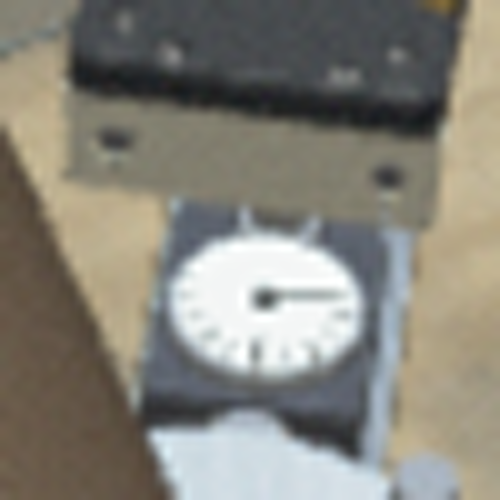

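The pointer still stands at the free mark, to the right, with its pivot at crop (265,297). That makes the rim reach here less than about 42 mm plus calibration error. My reader's centre is biased, so I'll lock it onto the dark hub instead.

```bash
python3 - <<'E'
s=open('h.py').read()
a=s.index('    yy,xx=np.mgrid[:420');b=s.index('    a=np.radians(np.arange(0,360')
s=s[:a]+'''    b=cv2.GaussianBlur(g,(0,0),1.0);yy,xx=np.mgrid[:420,:560]
    u,v=proj(cam,np.r_[c0[:2],.068])[0]
    m=np.hypot(xx-u,yy-v)<4;t=np.where(m,b,999);j=np.unravel_index(t.argmin(),t.shape)
    m=np.hypot(xx-j[1],yy-j[0])<2.3;w=np.clip(t[j]+50-b,0,None)*m;c=((xx*w).sum()/w.sum(),(yy*w).sum()/w.sum())
    ctr=at(cam,(c[1],c[0]),.068);st=np.zeros((1,5));k=0
'''+s[b:]
s=s.replace('    off=proj(cam,np.r_[ctr,.065])[0]\n','').replace('np.abs(rel)<125','np.abs(rel)<116').replace('save(cam,name).astype','(save(cam,name) if name[0]!="@" else cv2.imread("pics/"+name[1:])[:,:,::-1]).astype').replace('"area",st[k,4],','')
open('h.py','w').write(s)
E
python3 -c "
from h import *
p=np.array([.5752,-.3751]);dial('@s4.png',p);dial('@s3.png',[.5786,-.3782])
dial('@scene0.png',[.5901,-.389])"
```

```text
@s4.png ctr [ 0.5514 -0.3541] dial dist from pred mm [ 1.5 -3.1] angle -105.6 press -0.24 contrast 54.0
@s3.png ctr [ 0.5542 -0.3576] dial dist from pred mm [ 1.  -3.6] angle -109.1 press -0.58 contrast 43.0
@scene0.png ctr [ 0.5636 -0.3661] dial dist from pred mm [-1.2 -1.3] angle -106.6 press -0.34 contrast 63.0
```

```bash
python3 -m inch '0 -0.001 0 0 0.01; 0 -0.002 0 0 0.01; 0 -0.003 0 0 0.01; 0 -0.003 0 0 0.01'; python3 -c "
from h import *
to(.5901,-.3890)
dial('s5.png',post())
find('scene','post')
s=cv2.imread('pics/s5.png')[180:230,280:330]
cv2.imwrite('pics/c5.png',cv2.resize(s,(500,500),interpolation=2))"
```

```text
clock: 6.25
position: [0.5731, -0.3732, 0.2602]
ee_rot: [2.883, 1.237, 0.001]
force: [4.8, -7.2, -5.1]
width: 0.146
gripper_force: 15.0
to: shift [0.0002 0.0232 0.0001] roll 0 | pos [ 0.5731 -0.3732  0.2602] yaw -43.6 F [ 4.8 -7.2 -5.1] w 0.0134 gf 15.0 t 6.25 q7 0.36
s5.png ctr [ 0.5488 -0.3523] dial dist from pred mm [ 1.  -3.3] angle -76.9 press 2.54 contrast 57.0
```

```bash
python3 -m inch '0 0 0 0 0.03; 0 0 0 0 0.05; 0 0 0 0 0.06; 0 0 -0.03 0 0.06; 0 0 -0.07 0 0.06'; python3 -m inch '0 -0.015 -0.02 -0.14 0.06; 0 -0.035 -0.02 -0.28 0.06; 0 -0.055 -0.02 -0.42 0.06; 0 -0.075 -0.02 -0.56 0.06; 0 -0.085 -0.02 -0.7 0.06'; python3 -c "
from h import *
to(.4635,-.325,.17,yaw=58)
dial('s6.png',[.5731,-.3732]);find('scene','crank_pin');find('top','crank_pin');find('scene','axis');find('top','axis')
dial('t6.png',[.5731,-.3732],'top')"
```

```text
clock: 6.85
position: [0.5722, -0.3712, 0.3285]
ee_rot: [-2.883, -1.237, 0.004]
force: [0.9, -0.2, 0.2]
width: 0.535
gripper_force: 0.0
clock: 7.35
position: [0.5097, -0.3124, 0.3497]
ee_rot: [-2.28, -2.16, -0.001]
force: [-0.7, 0.6, -0.2]
width: 0.653
gripper_force: 0.0
to: shift [-0.0151 -0.0455  0.0207] roll -1.066 | pos [ 0.5097 -0.3124  0.3497] yaw -3.1 F [-0.7  0.6 -0.2] w 0.06 gf 0.0 t 7.35 q7 0.88
s6.png ctr [ 0.539  -0.3525] dial dist from pred mm [-8.8 -3.4] angle -15.8 press 8.47 contrast 1.0
scene crank_pin 0.94 [152.1 376.7] [ 0.582  -0.5814]
top crank_pin 0.83 [270.8 274.9] [ 0.4599 -0.3226]
scene axis 0.65 [173.8 386.7] [ 0.5408 -0.5864]
top axis 0.88 [260.3 259.6] [ 0.4874 -0.2909]
top axis 0.7 [223.5 390.9] [ 0.5502 -0.5855]
t6.png ctr [ 0.5394 -0.3529] dial dist from pred mm [-8.3 -3.8] angle -105.6 press -0.24 contrast 17.0
```

```bash
python3 -m inch '-0.008 -0.02 0 -0.14 0.06; -0.016 -0.046 0 -0.28 0.06; -0.016 -0.046 0 -0.42 0.06; -0.016 -0.046 0 -0.56 0.06; -0.016 -0.046 0 -0.7 0.06'; python3 -m inch '0 0 0.01 -0.12 0.06; 0 0 0.02 -0.24 0.06; 0 0 0.02 -0.365 0.06;0 0 0.02 -0.365 0.06;0 0 0.02 -0.365 0.06'; python3 -c "
from h import *
to(.463,-.3245,.1,yaw=58)
dial('t7.png',[.5731,-.3732],'top')
save('scene','s7.png')
t=cv2.imread('pics/t7.png')[150:300,220:370];s=cv2.imread('pics/s7.png')[120:270,255:405]
cv2.imwrite('pics/c7.png',np.hstack([cv2.resize(t,(400,400),interpolation=2),cv2.resize(s,(400,400),interpolation=2)]))
"
```

```text
clock: 8.15
position: [0.4642, -0.3274, 0.3495]
ee_rot: [-1.406, -2.809, 0.001]
force: [0.4, -0.2, -0.4]
width: 0.655
gripper_force: 0.0
clock: 8.65
position: [0.4642, -0.3273, 0.3296]
ee_rot: [-0.885, -3.014, 0.0]
force: [-0.0, 0.1, -0.1]
width: 0.65
gripper_force: 0.0
to: shift [0.0025 0.0017 0.0706] roll -0.013 | pos [ 0.4642 -0.3273  0.3296] yaw 57.3 F [-0.   0.1 -0.1] w 0.0596 gf 0.0 t 8.65 q7 1.83
t7.png ctr [ 0.5536 -0.3556] dial dist from pred mm [ 5.8 -6.5] angle -110.1 press -0.68 contrast 5.0
```

View pics/c7.png

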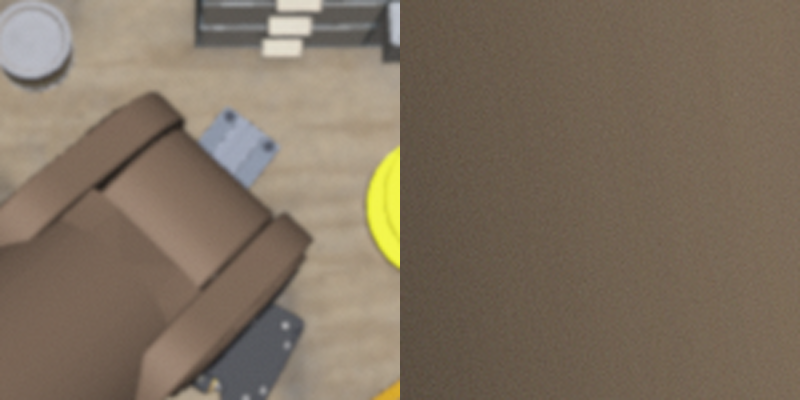

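The wrist hides the dial in both views from here, so I'll turn in steps and back away to read it.

```bash
python3 -m inch '0.002 0.001 0.03 0 0.06; 0.002 0.001 0.06 0 0.06; 0.002 0.001 0.07 0 0.05; 0.002 0.001 0.07 0 0.03; 0.002 0.001 0.07 0 0.02' 12; python3 -m inch '0 0 0 0 0.01; 0 0 0 0 0.01; 0 0 0 0 0.01; 0 0 0 0 0.01; 0 0 0 0 0.01' ; python3 -c "
from h import *
to(.463,-.3245,.1,yaw=58)"
```

```text
clock: 9.25
position: [0.4632, -0.3253, 0.2606]
ee_rot: [0.878, 3.015, -0.001]
force: [-0.2, 0.3, 0.4]
width: 0.441
gripper_force: 0.0
clock: 9.75
position: [0.4629, -0.3253, 0.2603]
ee_rot: [0.877, 3.015, -0.001]
force: [-2.4, -1.4, 5.8]
width: 0.147
gripper_force: 12.0
to: shift [0.0003 0.0008 0.0013] roll -0.008 | pos [ 0.4629 -0.3253  0.2603] yaw 57.6 F [-2.4 -1.4  5.8] w 0.0135 gf 12.0 t 9.75 q7 1.89
```

```bash
python3 -m inch '0.0028 0.0001 0 0.07 0.01; 0.0056 0.0004 0 0.14 0.01; 0.0083 0.0009 0 0.21 0.01; 0.0111 0.0016 0 0.28 0.01; 0.0137 0.0024 0 0.35 0.01'|grep -E 'pos|force'; python3 -m inch '0.0028 0.0001 0 0.07 0.01; 0.0056 0.0004 0 0.14 0.01; 0.0083 0.0009 0 0.21 0.01; 0.0111 0.0016 0 0.28 0.01; 0.0137 0.0024 0 0.35 0.01'|grep -E 'pos|force'; python3 -c "
from h import *
to(.4855,-.29)"
```

```text
position: [0.4521, -0.3168, 0.2603]
force: [-3.7, -5.3, 3.9]
gripper_force: 12.0
position: [0.4448, -0.3048, 0.2603]
force: [-7.5, -5.5, 8.1]
gripper_force: 12.0
to: shift [ 0.0022  0.0433 -0.0001] roll 0 | pos [ 0.4448 -0.3048  0.2603] yaw 17.2 F [-7.5 -5.5  8.1] w 0.0133 gf 12.0 t 10.75 q7 1.33
```

```bash
python3 -m inch '0.0028 -0.0005 0 0.07 0.01; 0.0056 -0.0008 0 0.14 0.01; 0.0083 -0.0009 0 0.21 0.01; 0.0111 -0.0004 0 0.28 0.01; 0.0137 0.0004 0 0.35 0.01'|grep -E 'pos|force'; python3 -c "
from h import *
to(.4825,-.29)"; python3 -m inch '0.0028 0.0001 0 0.07 0.01; 0.0056 0.0004 0 0.14 0.01; 0.0083 0.0009 0 0.21 0.01; 0.0111 0.0016 0 0.28 0.01; 0.0137 0.0024 0 0.35 0.01'|grep -E 'pos|force'; python3 -c "
from h import *
to(.4825,-.29);dial('t8.png',[.5731,-.3732],'top');dial('s8.png',[.5731,-.3732])
t=cv2.imread('pics/t8.png')[150:300,220:370];s=cv2.imread('pics/s8.png')[120:270,255:405]
cv2.imwrite('pics/c8.png',np.hstack([cv2.resize(t,(400,400),interpolation=2),cv2.resize(s,(400,400),interpolation=2)]))
"
```

```text
position: [0.4416, -0.2912, 0.2603]
force: [-5.6, -3.7, 7.2]
gripper_force: 12.0
to: shift [ 0.0032  0.0408 -0.    ] roll 0 | pos [ 0.4416 -0.2912  0.2603] yaw -2.8 F [-5.6 -3.7  7.2] w 0.0137 gf 12.0 t 11.25 q7 1.04
position: [0.4438, -0.2774, 0.2602]
force: [-10.2, -1.4, 11.7]
gripper_force: 12.0
to: shift [ 0.0035  0.0405 -0.0001] roll 0 | pos [ 0.4438 -0.2774  0.2602] yaw -22.9 F [-10.2  -1.4  11.7] w 0.0137 gf 12.0 t 11.75 q7 0.75
t8.png ctr [ 0.539  -0.3423] dial dist from pred mm [-8.7  6.8] angle -55.2 press 4.65 contrast 17.0
s8.png ctr [ 0.5355 -0.3421] dial dist from pred mm [-12.2   6.9] angle 9.9 press 10.96 contrast 13.0
```

View pics/c8.png

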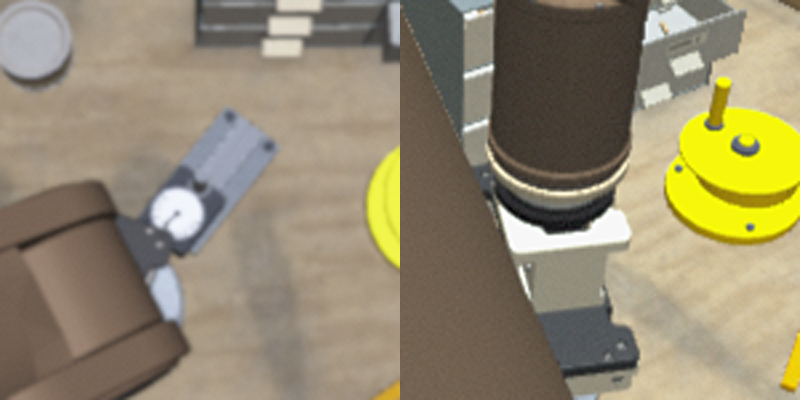

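The dial is now visible in the top view, at crop (178,213), i.e. pixel (230,287), with the pointer toward the lower left, close to the middle mark. I'll read it properly from there and refit the axis from the gripped positions.

```bash
sed -i 's/def dial(name,post,cam="scene",dbg=None):/def dial(name,post,cam="scene",px=None):/; s/    m=np.hypot(xx-u,yy-v)<4;t=/    u,v=(u,v) if px is None else px\n    m=np.hypot(xx-u,yy-v)<(4 if px is None else 2.2);t=/' h.py
cat >> h.py <<'E'
from scipy.optimize import least_squares
def centre(P,R0=.04):
    P=np.array(P);r=least_squares(lambda c:np.hypot(*(P-c).T)-R0,[.483,-.29]);print("centre",r.x.round(4),"res mm",(r.fun*1e3).round(1));return r.x
E
python3 -c "
from h import *
P=[.5731,-.3732]
dial('@t8.png',P,'top',(286.7,229.9))
dial('@top0.png',[.5901,-.389],'top',(291.8,223))
c=centre([(.4629,-.3253),(.4521,-.3168),(.4448,-.3048),(.4416,-.2912),(.4438,-.2774)])
to(*c)
t=cv2.imread('pics/t8.png')[215:245,272:302]
cv2.imwrite('pics/c9.png',cv2.resize(t,(400,400),interpolation=2))
"
```

```text
@t8.png ctr [ 0.5515 -0.3527] dial dist from pred mm [ 3.7 -3.6] angle 8.5 press 10.83 contrast 48.0
@top0.png ctr [ 0.5664 -0.3676] dial dist from pred mm [ 1.6 -2.8] angle -105.1 press -0.19 contrast 32.0
centre [ 0.4817 -0.29  ] res mm [ 0.1 -0.  -0.2  0.2 -0. ]
to: shift [ 0.0023  0.0397 -0.0001] roll 0 | pos [ 0.4443 -0.2767  0.2602] yaw -22.8 F [-8.5  2.3 14.8] w 0.0136 gf 12.0 t 11.85 q7 0.75
```

View pics/c9.png

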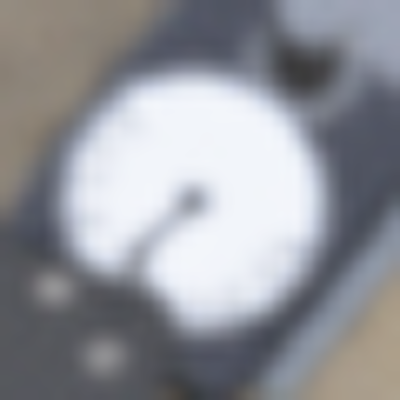

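The pointer is to the lower left, so the press is about 10.8 mm and still rising. I'll continue clockwise, easing outward a little.

```bash
python3 -m inch '0.0028 -0.0007 0 0.07 0.01; 0.0056 -0.0012 0 0.14 0.01; 0.0083 -0.0011 0 0.21 0.01; 0.0111 -0.0004 0 0.28 0.01; 0.0137 0.0004 0 0.35 0.01'|grep -E 'pos|force'; python3 -c "
from h import *
to(.4817,-.29);dial('t9.png',[.5731,-.3732],'top',(286.7,229.9))"; python3 -m inch '0.0028 -0.0002 0 0.07 0.01; 0.0056 -0.0002 0 0.14 0.01; 0.0083 0.0003 0 0.21 0.01; 0.0111 0.001 0 0.28 0.01; 0.0137 0.0018 0 0.35 0.01'|grep -E 'pos|force'; python3 -c "
from h import *
to(.4817,-.29);dial('t10.png',[.5731,-.3732],'top',(286.7,229.9))"
```

```text
position: [0.4503, -0.2648, 0.2602]
force: [-5.4, -3.4, 7.0]
gripper_force: 12.0
to: shift [0.0029 0.0402 0.    ] roll 0 | pos [ 0.4503 -0.2648  0.2602] yaw -42.9 F [-5.4 -3.4  7. ] w 0.0136 gf 12.0 t 12.35 q7 0.45
t9.png ctr [ 0.5518 -0.3527] dial dist from pred mm [ 4.  -3.7] angle 37.4 press 13.62 contrast 33.0
position: [0.4607, -0.2557, 0.2602]
force: [-7.1, -0.6, 8.8]
gripper_force: 12.0
to: shift [ 0.0031  0.0401 -0.    ] roll 0 | pos [ 0.4607 -0.2557  0.2602] yaw -63.0 F [-7.1 -0.6  8.8] w 0.0134 gf 12.0 t 12.9 q7 0.15
t10.png ctr [ 0.5521 -0.3509] dial dist from pred mm [ 4.3 -1.9] angle 54.2 press 15.26 contrast 36.0
```

```bash
python3 -m inch '0.0028 -0.0004 0 0.07 0.01; 0.0056 -0.0004 0 0.14 0.01; 0.0083 0.0001 0 0.21 0.01; 0.0111 0.0008 0 0.28 0.01; 0.0137 0.0016 0 0.35 0.01'|grep -E 'pos|force'; python3 -c "
from h import *
to(.4817,-.29);dial('t11.png',[.5731,-.3732],'top',(286.7,229.9))"; python3 -m inch '0.0028 -0.0002 0 0.07 0.01; 0.0056 -0.0002 0 0.14 0.01; 0.0083 0.0003 0 0.21 0.01; 0.0111 0.001 0 0.28 0.01; 0.0137 0.0018 0 0.35 0.01'|grep -E 'pos|force'; python3 -c "
from h import *
to(.4817,-.29);dial('t12.png',[.5731,-.3732],'top',(286.7,229.9))"
```

```text
position: [0.4737, -0.2506, 0.2601]
force: [-6.9, 1.0, 9.8]
gripper_force: 12.0
to: shift [ 0.0031  0.04   -0.    ] roll 0 | pos [ 0.4737 -0.2506  0.2601] yaw -83.0 F [-6.9  1.   9.8] w 0.0135 gf 12.0 t 13.45 q7 -0.16
t11.png ctr [ 0.5533 -0.3529] dial dist from pred mm [ 5.5 -3.8] angle 56.5 press 15.48 contrast 30.0
position: [0.4877, -0.2504, 0.2601]
force: [-6.0, 1.3, 11.1]
gripper_force: 12.0
to: shift [ 0.0031  0.0399 -0.    ] roll 0 | pos [ 0.4877 -0.2504  0.2601] yaw -103.1 F [-6.   1.3 11.1] w 0.0133 gf 12.0 t 14.0 q7 -0.49
t12.png ctr [ 0.5533 -0.3529] dial dist from pred mm [ 5.5 -3.8] angle 57.9 press 15.62 contrast 32.0
```

```bash
python3 -m inch '0.0028 -0.0002 0 0.07 0.01; 0.0056 -0.0002 0 0.14 0.01; 0.0083 0.0003 0 0.21 0.01; 0.0111 0.001 0 0.28 0.01; 0.0137 0.0018 0 0.35 0.01'|grep -E 'pos|force'; python3 -c "
from h import *
to(.4817,-.29);dial('t13.png',[.5731,-.3732],'top',(286.7,229.9))"; python3 -m inch '0.0028 0.0001 0 0.07 0.01; 0.0056 0.0004 0 0.14 0.01; 0.0083 0.0009 0 0.21 0.01; 0.0111 0.0016 0 0.28 0.01; 0.0137 0.0024 0 0.35 0.01'|grep -E 'pos|force'; python3 -c "
from h import *
to(.4817,-.29);dial('t14.png',[.5731,-.3732],'top',(286.7,229.9))
P=[cv2.resize(cv2.imread('pics/t%d.png'%i)[215:245,272:302],(260,260),interpolation=2) for i in (9,10,11,12,13,14)]
cv2.imwrite('pics/c14.png',np.vstack([np.hstack(P[:3]),np.hstack(P[3:])]))"
```

```text
position: [0.5009, -0.255, 0.2602]
force: [-3.7, 3.5, 10.8]
gripper_force: 12.0
to: shift [ 0.003   0.0399 -0.    ] roll 0 | pos [ 0.5009 -0.255   0.2602] yaw -123.1 F [-3.7  3.5 10.8] w 0.0136 gf 12.0 t 14.55 q7 -0.83
t13.png ctr [ 0.5532 -0.3528] dial dist from pred mm [ 5.5 -3.8] angle 49.9 press 14.84 contrast 35.0
position: [0.5118, -0.264, 0.2602]
force: [-2.7, 5.3, 11.2]
gripper_force: 12.0
to: shift [ 0.0028  0.0397 -0.0001] roll 0 | pos [ 0.5118 -0.264   0.2602] yaw -143.1 F [-2.7  5.3 11.2] w 0.0139 gf 12.0 t 15.1 q7 -1.18
t14.png ctr [ 0.5518 -0.3527] dial dist from pred mm [ 4.  -3.7] angle 40.5 press 13.93 contrast 34.0
```

View pics/c14.png

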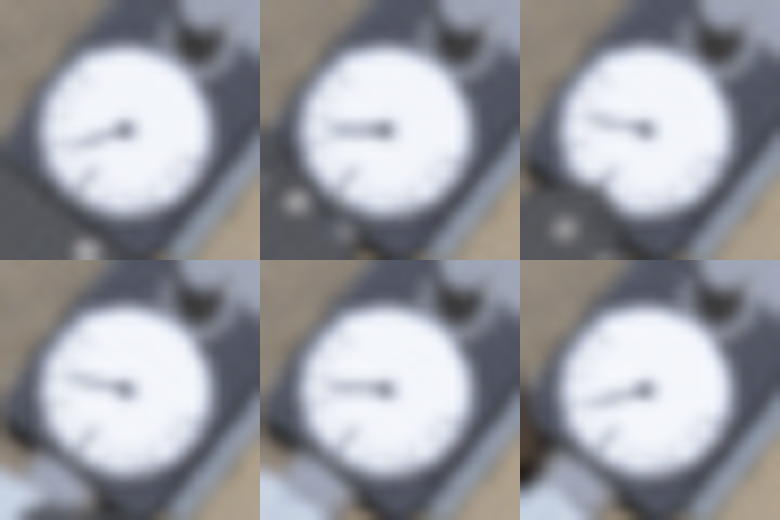

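The six crops show a clear pointer rising from t9 to t11/t12 and falling back through t14, so the top lies between t11 and t12. I'll do one fit with a shared pivot and the pixel-wise background removed.

```bash
cat > fit.py <<'E'
from h import *
import sys
N=range(9,15)
pin={8:(.4438,-.2774),9:(.4503,-.2648),10:(.4607,-.2557),11:(.4737,-.2506),12:(.4877,-.2504),13:(.5009,-.255),14:(.5118,-.264)}
gr=lambda n:cv2.imread('pics/%s.png'%n).astype(float).mean(2)
fr={i:gr('t%d'%i) for i in N}
bg=np.max(list(fr.values()),0)
hub=np.min([bg-0],0)
yy,xx=np.mgrid[:420,:560]
# pivot: dark hub stays dark in bg
b=cv2.GaussianBlur(bg,(0,0),.8);m=np.hypot(xx-286.3,yy-230)<3
w=np.clip(np.percentile(b[m],70)-b,0,None)*m;pv=np.array([(xx*w).sum()/w.sum(),(yy*w).sum()/w.sum()])
def press(f):
    d=np.clip(bg-f,0,None);d[d<12]=0
    m=(np.hypot(xx-pv[0],yy-pv[1])<7.5)&(np.hypot(xx-pv[0],yy-pv[1])>1.5);d=d*m
    c=((xx*d).sum()/d.sum(),(yy*d).sum()/d.sum())
    q=at('top',(c[1],c[0]),.068)-at('top',(pv[1],pv[0]),.068)
    a=np.degrees(np.arctan2(q[1],q[0]));rel=(np.degrees(G)+180-a+180)%360-180
    return 10+rel/10.31
if __name__=="__main__":
    C=centre([*pin.values(),(.4629,-.3253),(.4521,-.3168),(.4448,-.3048),(.4416,-.2912)])
    th=np.array([np.degrees(np.arctan2(*(np.array(pin[i])-C)[::-1])) for i in N]);p=np.array([press(fr[i]) for i in N])
    print(pv.round(2),th.round(1),p.round(2))
    def mod(v,t):f=np.radians(t-v[1]);return v[0]+7*np.cos(f)+np.sqrt(56**2-49*np.sin(f)**2)-56
    for loss in("linear","soft_l1"):
        r=least_squares(lambda v:mod(v,th)-p,[9,90],loss=loss,f_scale=.2);print("mean",r.x[0].round(2),"TDC pin yaw",r.x[1].round(1),"max",(r.x[0]+7).round(2),"res",(mod(r.x,th)-p).round(2))
    t=np.radians(r.x[1]);to(*(C+.04*np.array([np.cos(t),np.sin(t)])))
E
python3 fit.py
```

```text
centre [ 0.4816 -0.2899] res mm [-0.2  0.1  0.1  0.1 -0.  -0.1 -0.2  0.  -0.1 -0.3  0. ]
[285.85 229.51] [141.3 121.5 101.4  81.2  61.1  40.6] [12.96 14.92 15.73 16.29 15.13 13.28]
mean 9.04 TDC pin yaw 89.1 max 16.04 res [ 0.11 -0.08  0.14 -0.32 -0.01  0.16]
mean 9.02 TDC pin yaw 89.2 max 16.02 res [ 0.1  -0.1   0.12 -0.34 -0.04  0.13]
to: shift [-0.0294  0.0154 -0.    ] roll 0 | pos [ 0.5121 -0.2644  0.2602] yaw -143.4 F [0.7 2.2 6.6] w 0.014 gf 12.0 t 15.15 q7 -1.18
```

TDC comes out at pin yaw about 89°, with a maximum press of about 16 mm. I'll take one more step past, for a wider fit, then come back reading on the way.

```bash
python3 -m inch '0.0028 0.0001 0 0.07 0.01; 0.0056 0.0004 0 0.14 0.01; 0.0083 0.0009 0 0.21 0.01; 0.0111 0.0016 0 0.28 0.01; 0.0137 0.0024 0 0.35 0.01'|grep -E 'pos|force'; python3 -c "
from h import *
save('top','t15.png');to(.4816,-.29)"; python3 -m inch '-0.0028 0.0001 0 -0.07 0.01; -0.0056 0.0004 0 -0.14 0.01; -0.0083 0.0009 0 -0.21 0.01; -0.0111 0.0016 0 -0.28 0.01; -0.0137 0.0024 0 -0.35 0.01'|grep -E 'pos|force'; python3 -c "
from h import *
save('top','t16.png');to(.4816,-.29)";  python3 -m inch '-0.0028 0.0001 0 -0.07 0.01; -0.0056 0.0004 0 -0.14 0.01; -0.0083 0.0009 0 -0.21 0.01; -0.0111 0.0016 0 -0.28 0.01; -0.0137 0.0024 0 -0.35 0.01'|grep -E 'pos|force'; python3 -c "
from h import *
save('top','t17.png');to(.4816,-.29)"
```

```text
position: [0.5188, -0.2761, 0.2602]
force: [0.9, 5.5, 9.0]
gripper_force: 12.0
to: shift [ 0.0022  0.0396 -0.0001] roll 0 | pos [ 0.5189 -0.2766  0.2602] yaw -163.4 F [2.1 2.  6.8] w 0.0136 gf 12.0 t 15.7 q7 -1.52
position: [0.5125, -0.265, 0.2602]
force: [3.0, -3.4, 1.0]
gripper_force: 12.0
to: shift [ 0.0016  0.0397 -0.    ] roll 0 | pos [ 0.5122 -0.2645  0.2602] yaw -142.5 F [-0.2 -0.8  5.1] w 0.0138 gf 12.0 t 16.25 q7 -1.21
position: [0.5022, -0.2557, 0.2602]
force: [2.6, -5.2, 0.6]
gripper_force: 12.0
to: shift [0.0017 0.04   0.    ] roll 0 | pos [ 0.5017 -0.2554  0.2602] yaw -122.6 F [ 0.  -3.   2.5] w 0.0138 gf 12.0 t 16.8 q7 -0.91
```

```bash
python3 -m inch '-0.0028 0.0001 0 -0.07 0.01; -0.0056 0.0004 0 -0.14 0.01; -0.0083 0.0009 0 -0.21 0.01; -0.0111 0.0016 0 -0.28 0.01; -0.0137 0.0024 0 -0.35 0.01'|grep -E 'pos|force'; python3 -c "
from h import *
save('top','t18.png');to(.4816,-.29)"
sed -i 's/^N=.*/N=range(9,18)/; s/^pin={/pin={15:(.5188,-.2761),16:(.5125,-.265),17:(.5022,-.2557),/' fit.py; python3 fit.py
```

```text
position: [0.4894, -0.2505, 0.2602]
force: [3.7, -6.1, -1.7]
gripper_force: 12.0
to: shift [0.0016 0.0403 0.0001] roll 0 | pos [ 0.4889 -0.2504  0.2602] yaw -102.6 F [ 1.  -6.3  0.4] w 0.0135 gf 12.0 t 17.35 q7 -0.62
centre [ 0.4815 -0.2899] res mm [-0.3 -0.2 -0.  -0.2  0.1  0.1  0.1  0.  -0.1 -0.1 -0.  -0.1 -0.4 -0. ]
[285.88 229.53] [141.2 121.3 101.3  81.1  61.   40.6  20.4  38.8  58.9] [12.93 14.98 15.74 16.28 15.38 13.31 13.94 12.74 15.01]
mean 9.22 TDC pin yaw 84.8 max 16.22 res [-0.14 -0.3   0.15 -0.08  0.17  0.71 -2.06  1.12  0.42]
mean 9.08 TDC pin yaw 88.3 max 16.08 res [ 0.1  -0.16  0.14 -0.26 -0.17  0.24 -2.61  0.64  0.07]
to: shift [-0.0061  0.0009 -0.    ] roll 0 | pos [ 0.4889 -0.2504  0.2602] yaw -102.6 F [ 1.  -6.3  0.4] w 0.0135 gf 12.0 t 17.35 q7 -0.62
```

```bash
for i in 1; do python3 -m inch '-0.0028 0.0001 0 -0.07 0.01; -0.0056 0.0004 0 -0.14 0.01; -0.0083 0.0009 0 -0.21 0.01; -0.0111 0.0016 0 -0.28 0.01; -0.0137 0.0024 0 -0.35 0.01'|grep -E 'pos|force'; done; python3 -c "
from h import *
save('top','t19.png')"; python3 -m inch '-0.0028 0.0001 0 -0.07 0.01; -0.0056 0.0004 0 -0.14 0.01; -0.0083 0.0009 0 -0.21 0.01; -0.0111 0.0016 0 -0.28 0.01; -0.0137 0.0024 0 -0.35 0.01'|grep -E 'pos|force';python3 -c "
from h import *
save('top','t20.png')"; python3 -m inch '-0.0028 0.0001 0 -0.07 0.01; -0.0056 0.0004 0 -0.14 0.01; -0.0083 0.0009 0 -0.21 0.01; -0.0111 0.0016 0 -0.28 0.01; -0.0137 0.0024 0 -0.35 0.01'|grep -E 'pos|force';python3 -c "
from h import *
save('top','t21.png');to(.4815,-.29)"
```

```text
position: [0.4757, -0.25, 0.2602]
force: [5.4, -7.8, -3.5]
gripper_force: 12.0
position: [0.4628, -0.2541, 0.2602]
force: [6.7, -6.7, -5.4]
gripper_force: 12.0
position: [0.4522, -0.2622, 0.2602]
force: [10.2, -4.7, -5.7]
gripper_force: 12.0
to: shift [-0.0001  0.0405  0.0002] roll 0 | pos [ 0.4517 -0.2626  0.2602] yaw -42.4 F [ 5.5 -8.2 -6.8] w 0.0135 gf 12.0 t 19.0 q7 0.26
```

```bash
sed -i 's/^N=.*/N=[9,10,11,12,13,14,16,17,18,19,20,21]/; s/^pin={/pin={18:(.4894,-.2505),19:(.4757,-.25),20:(.4628,-.2541),21:(.4522,-.2622),/' fit.py
cat >> fit.py <<'E'
    for s in(slice(0,6),slice(6,12)):
        r=least_squares(lambda v:mod(v,th[s])-p[s],[9,90],loss="soft_l1",f_scale=.2);print("dir",r.x.round(2))
E
python3 fit.py
```

```text
centre [ 0.4815 -0.2898] res mm [ 0.1  0.2  0.3  0.2 -0.2 -0.3 -0.1 -0.4 -0.1 -0.1 -0.  -0.1 -0.1 -0.2
  0.1 -0.1 -0.4 -0.1]
[285.87 229.51] [141.3 121.3 101.2  81.   60.8  40.4  38.6  58.7  78.6  98.2 117.6 136.7] [12.88 14.93 15.7  16.24 15.33 13.27 12.7  14.95 16.02 13.88 15.6  13.61]
mean 8.89 TDC pin yaw 89.6 max 15.89 res [ 0.08 -0.21  0.03 -0.44 -0.41 -0.05  0.34 -0.17 -0.27  1.92 -0.63 -0.19]
mean 9.04 TDC pin yaw 89.8 max 16.04 res [ 0.24 -0.05  0.18 -0.3  -0.28  0.07  0.46 -0.04 -0.14  2.07 -0.47 -0.02]
to: shift [0.0297 0.0135 0.0001] roll 0 | pos [ 0.4517 -0.2626  0.2602] yaw -42.4 F [ 5.5 -8.2 -6.8] w 0.0135 gf 12.0 t 19.0 q7 0.26
dir [ 9.07 88.19]
dir [ 9.01 91.51]
```

```bash
python3 -m inch '0.0028 0.0006 0 0.07 0.01; 0.0056 0.0014 0 0.14 0.01; 0.0083 0.0024 0 0.21 0.01; 0.0111 0.0031 0 0.28 0.01; 0.0137 0.0039 0 0.35 0.01'|grep -E 'pos|force'; python3 -m inch '0.0028 0.0001 0 0.07 0.01; 0.0056 0.0004 0 0.14 0.01; 0.0083 0.0009 0 0.21 0.01; 0.0111 0.0016 0 0.28 0.01; 0.0111 0.0016 0 0.28 0.01'|grep -E 'pos|force'; python3 -c "
from h import *
t=np.radians(88.7);to(.4815+.04*np.cos(t),-.2898+.04*np.sin(t))
d=post()-np.array([.4815,-.2898]);print(np.degrees(np.arctan2(d[1],d[0])))"
```

```text
position: [0.4617, -0.2551, 0.2601]
force: [-4.3, -3.3, 7.8]
gripper_force: 12.0
position: [0.4731, -0.2509, 0.2601]
force: [-0.7, -1.5, 7.2]
gripper_force: 12.0
to: shift [ 0.0094  0.0007 -0.    ] roll 0 | pos [ 0.4731 -0.2509  0.2601] yaw -79.1 F [-0.7 -1.5  7.2] w 0.0137 gf 12.0 t 20.0 q7 -0.27
102.22196020738276
```

```bash
python3 -m inch '0.0024 0.0001 0 0.06 0.01; 0.0048 0.0003 0 0.12 0.01; 0.0072 0.0006 0 0.18 0.01; 0.0096 0.0012 0 0.24 0.01'|grep -E 'pos|force'; python3 -c "
from h import *
d=post()-np.array([.4815,-.2898]);print(np.degrees(np.arctan2(d[1],d[0])))
save('top','t22.png');to(.4815,-.2898)"
```

```text
position: [0.4818, -0.25, 0.2601]
force: [-6.9, 0.2, 10.7]
gripper_force: 12.0
89.50870659927205
to: shift [ 0.0012  0.0397 -0.    ] roll 0 | pos [ 0.4824 -0.2501  0.2601] yaw -93.1 F [-2.9  0.7 10.2] w 0.0138 gf 12.0 t 20.45 q7 -0.48
```

```bash
python3 -m inch '0 0 0 0 0.02; 0 0 0 0 0.035; 0 0 0 0 0.05; 0 0 0 0 0.06; 0 0 -0.03 0 0.06'|grep -E 'pos|force|width';python3 -m inch '0 0 -0.045 -0.14 0.06; 0 0 -0.06 -0.28 0.06; 0 0 -0.06 -0.42 0.06; 0 0 -0.06 -0.56 0.06; 0 0 -0.06 -0.7 0.06'|grep -E 'pos|force'; python3 -c "
from h import *
to(.5731,-.3732,yaw=-43.6)
save('top','t23.png');find('top','crank_pin');find('top','axis')
import fit
for i in (12,18,22,23):print(i,fit.press(fit.gr('t%d'%i)))"
```

```text
position: [0.4821, -0.2484, 0.2875]
force: [-0.5, -0.2, 0.4]
width: 0.516
gripper_force: 0.0
position: [0.4827, -0.2494, 0.3499]
force: [0.2, 0.6, -0.1]
gripper_force: 0.0
to: shift [-0.0047  0.1532  0.    ] roll -0.148 | pos [ 0.4827 -0.2494  0.3499] yaw -52.1 F [ 0.2  0.6 -0.1] w 0.0601 gf 0.0 t 21.45 q7 -0.02
top crank_pin 0.87 [257.4 239.2] [ 0.4923 -0.25  ]
top crank_pin 0.7 [266.3 261.4] [ 0.4709 -0.2952]
top crank_pin 0.57 [200.9 394.8] [ 0.592  -0.5882]
top axis 0.91 [260.6 257.4] [ 0.4871 -0.2861]
top axis 0.76 [223.6 388.9] [ 0.5503 -0.5811]
12 16.244495499046568
18 16.022169877467377
22 16.221578886614363
23 12.38794221592399
```

```bash
python3 - <<'E'
from h import *
import fit
for i in (12,22,23):
    dial('@t%d.png'%i,[.5731,-.3732],'top',(286,229.5))
    f=fit.gr('t%d'%i);print(i,f[222:238,277:296].astype(int).tolist() if i==23 else '')
E
```

```text
@t12.png ctr [ 0.5533 -0.3529] dial dist from pred mm [ 5.5 -3.8] angle 57.9 press 15.62 contrast 32.0
12 
@t22.png ctr [ 0.5533 -0.3529] dial dist from pred mm [ 5.5 -3.8] angle 57.9 press 15.61 contrast 33.0
22 
@t23.png ctr [ 0.5504 -0.3467] dial dist from pred mm [2.6 2.4] angle -30.6 press 7.04 contrast 13.0
23 [[102, 108, 126, 164, 209, 234, 242, 243, 245, 246, 245, 244, 241, 233, 215, 179, 138, 112, 111], [91, 104, 149, 198, 226, 240, 246, 247, 247, 247, 247, 247, 247, 245, 240, 226, 190, 151, 133], [91, 104, 153, 207, 228, 238, 245, 247, 247, 247, 247, 247, 247, 247, 247, 242, 225, 173, 127], [112, 116, 138, 187, 227, 241, 246, 247, 246, 247, 247, 246, 246, 247, 247, 246, 238, 200, 135], [142, 143, 125, 147, 205, 238, 246, 247, 247, 247, 247, 247, 247, 247, 247, 247, 245, 227, 168], [148, 147, 118, 109, 160, 218, 240, 247, 247, 245, 246, 247, 247, 247, 247, 247, 246, 238, 198], [121, 119, 100, 92, 114, 162, 209, 231, 232, 230, 238, 245, 247, 246, 247, 247, 247, 243, 212], [96, 94, 89, 87, 91, 108, 137, 163, 169, 173, 212, 240, 246, 247, 247, 247, 247, 245, 218], [87, 88, 88, 86, 82, 84, 94, 119, 140, 161, 208, 240, 246, 247, 247, 247, 247, 244, 221], [90, 97, 92, 86, 85, 83, 87, 110, 157, 209, 235, 244, 247, 247, 247, 247, 247, 243, 215], [109, 121, 110, 92, 89, 86, 85, 101, 160, 229, 245, 247, 247, 247, 246, 244, 240, 234, 201], [123, 143, 131, 106, 89, 89, 88, 96, 154, 227, 245, 247, 247, 246, 243, 237, 226, 210, 170], [113, 137, 134, 109, 91, 88, 86, 94, 150, 222, 244, 247, 247, 244, 238, 233, 227, 196, 144], [97, 111, 114, 101, 91, 85, 83, 101, 156, 223, 244, 245, 244, 241, 233, 226, 214, 173, 121], [90, 95, 94, 89, 87, 83, 89, 126, 179, 223, 239, 240, 235, 238, 235, 215, 179, 130, 95], [90, 91, 90, 87, 84, 83, 111, 161, 202, 222, 231, 232, 226, 228, 218, 181, 135, 96, 92]]
```

```bash
python3 -m inch '-0.001 0.04 0 -0.1 0.06; -0.003 0.09 0 -0.148 0.06; -0.004 0.13 0.0 -0.148 0.06; -0.0047 0.1535 0.03 -0.148 0.06; -0.0047 0.1535 0.04 -0.148 0.06'|grep -E 'pos|force';python3 -c "
from h import *
to(.5731,-.3732,.1,yaw=-43.6)"
```

```text
position: [0.573, -0.3763, 0.3066]
force: [-1.0, -0.1, -0.7]
gripper_force: 0.0
to: shift [ 0.0024 -0.002   0.0476] roll -0.012 | pos [ 0.573  -0.3763  0.3066] yaw -44.3 F [-1.  -0.1 -0.7] w 0.0602 gf 0.0 t 22.1 q7 0.22
```

```bash
python3 -m inch '0.001 0 0.02 -0.01 0.06; 0.001 0 0.045 -0.01 0.06; 0.001 0 0.047 -0.01 0.06; 0.001 0 0.047 -0.01 0.05'|grep -E 'pos|force';python3 -c "
from h import *
to(.5731,-.3732,.1,yaw=-43.6)"
```

```text
position: [0.5732, -0.3729, 0.2625]
force: [-0.1, -0.5, 0.2]
gripper_force: 0.0
to: shift [-0.0003  0.0001  0.0035] roll 0.002 | pos [ 0.5732 -0.3729  0.2625] yaw -43.5 F [-0.1 -0.5  0.2] w 0.0559 gf 0.0 t 22.5 q7 0.25
```

Centred on the post. I'll grip it and draw back about 5 mm first.

```bash
python3 -m inch '0 0.001 0 0 0.03; 0 0.001 0 0 0.02; 0 0.001 0 0 0.01; 0 0.001 0 0 0.01; 0 0.001 0 0 0.01' 15|grep -E 'pos|force|wid';python3 -c "
from h import *
dial('s24.png',post());to(.5731,-.3732)";python3 -m inch '0 0.002 0 0 0.01; 0 0.004 0 0 0.01; 0 0.005 0 0 0.01; 0 0.005 0 0 0.01'|grep -E 'pos|force';python3 -c "
from h import *
dial('s25.png',post());to(.5731,-.3732)"
```

```text
position: [0.5741, -0.3741, 0.263]
force: [0.1, 0.4, 0.1]
width: 0.182
gripper_force: 0.0
s24.png ctr [ 0.5415 -0.3543] dial dist from pred mm [-7.3 -4.3] angle -110.1 press -0.68 contrast 3.0
to: shift [-0.     -0.0013  0.    ] roll 0 | pos [ 0.574  -0.3741  0.2629] yaw -43.4 F [ 1.2 -1.1  3. ] w 0.0134 gf 15.0 t 23.05 q7 0.26
position: [0.5779, -0.3776, 0.2629]
force: [-1.8, 3.2, 3.5]
gripper_force: 15.0
s25.png ctr [ 0.5591 -0.3615] dial dist from pred mm [ 6.5 -8. ] angle -110.1 press -0.68 contrast 3.0
to: shift [-0.0001 -0.0065 -0.    ] roll 0 | pos [ 0.5779 -0.3776  0.2629] yaw -43.4 F [-1.4  1.2  5.1] w 0.0134 gf 15.0 t 23.5 q7 0.25
```

```bash
python3 -m inch '0 0 0 0 0.03; 0 0 0 0 0.05; 0 0 -0.02 0 0.06; 0 0 -0.06 0 0.06; 0 -0.03 -0.075 0 0.06'|grep -E 'force'; python3 -m inch '0 -0.05 0 0 0.06; 0 -0.1 0 0 0.06; 0 -0.15 0 0 0.06; 0 -0.19 0 0 0.06; 0 -0.19 0 0 0.06'|grep -E 'pos|force';python3 - <<'E'
from h import *
u=proj('top',np.r_[np.array([.5779,-.3776])-.035*U+[.003,-.003],.068])[0]
im=save('top','t26.png');g=im.mean(2).astype(int);c=u.round().astype(int);print(u)
print('\n'.join(' '.join('%3d'%v for v in r) for r in g[c[1]-10:c[1]+11,c[0]-12:c[0]+13]))
find('top','post');find('top','crank_pin')
E
```

```text
force: [1.0, 0.4, 1.4]
gripper_force: 0.0
position: [0.4142, -0.2232, 0.3367]
force: [0.4, 0.2, 0.2]
gripper_force: 0.0
[287.36826525 228.05577969]
129 128 126 126 123 118 110 103 107 121 134 148 159 160 154 141 138 138 119  83  60  58  68  89 119
129 129 128 125 117 107 104 119 151 182 204 214 222 223 220 208 194 176 145 109  80  73  86 111 127
129 131 131 125 113 111 124 157 197 230 237 240 240 241 241 238 234 220 192 152 119 107 116 127 124
130 132 129 122 115 137 171 197 220 236 243 244 244 244 243 243 242 239 228 196 159 133 127 120 106
129 131 125 116 127 167 209 226 230 237 242 243 243 243 243 243 243 243 239 227 189 147 113 100  93
125 122 116 120 150 188 216 232 237 241 243 243 243 243 243 243 243 243 243 238 220 172 118  91  86
118 109 108 130 179 215 223 231 240 242 243 243 243 243 243 243 243 243 243 242 235 201 140  97  86
110 102 104 136 187 221 230 237 241 243 243 241 238 239 241 243 243 243 243 243 240 221 164 109  86
104  97 106 149 190 215 230 239 243 244 242 234 217 215 231 241 243 243 243 244 242 233 186 124  90
 98  90 113 165 212 231 238 241 243 243 240 220 167 
[... 593 characters left out ...]
38 241 241 240 239 238 236 232 225 198 148 102  86 108
 88  67  65  77  99 138 173 184 194 216 225 232 236 233 236 232 227 228 223 195 152 108  89 107 135
109  91  98 108 106 112 130 156 197 218 219 229 234 228 231 229 218 208 189 154 109  86 101 131 146
116 120 134 145 141 124 114 126 160 185 203 219 225 216 217 213 195 170 142 112  86  94 125 143 145
121 134 151 161 159 148 128 110 111 128 150 167 176 171 169 162 144 123 102  86  88 115 139 145 142
126 132 148 159 162 160 151 132 110  94  98 109 112 113 109 109 102  88  81  85 108 134 145 140 138
top post 0.8 [212.1 298. ] [ 0.5808 -0.3797]
top crank_pin 0.92 [260.5 237.3] [ 0.4861 -0.2457]
top crank_pin 0.8 [200.4 393.9] [ 0.5932 -0.5864]
```

```bash
python3 - <<'E'
from h import *
import fit
def line(g,pv,r0,r1,a0,a1,bgv=243):
    # dark ridge direction about pivot, image angle from down toward left (deg)
    a=np.radians(np.arange(a0,a1,.5));r=np.arange(r0,r1,.25);A,Rr=np.meshgrid(a,r)
    s=cv2.remap(g.astype(np.float32),(pv[0]-Rr*np.sin(A)).astype(np.float32),(pv[1]+Rr*np.cos(A)).astype(np.float32),cv2.INTER_CUBIC)
    w=np.clip(np.median(s,1,keepdims=True)-s-8,0,None);return (np.degrees(A)*w).sum()/w.sum()
bg=fit.bg;print('pv',fit.pv,'mark', [round(line(bg,fit.pv,r,r+1.5,15,60),1) for r in(4.5,5.5,6)])
for i in(12,18,22):print(i,'ptr',line(fit.gr('t%d'%i),fit.pv,2,6,60,130))
g=fit.gr('t26');yy,xx=np.mgrid[:420,:560];b=cv2.GaussianBlur(g,(0,0),.8)
m=np.hypot(xx-287.4,yy-227.4)<2.5;w=np.clip(215-b,0,None)*m;pv=np.array([(xx*w).sum()/w.sum(),(yy*w).sum()/w.sum()])
for p in(pv,pv+[.2,-.3]):
    print(p,'ptr',[round(line(g,p,r,r+1.5,5,75),1) for r in(2,3,4,5)])
dial('@t26.png',[.5779,-.3776],'top',(287.4,227.4))
# expected image angle of middle
c=at('top',(pv[1],pv[0]),.065);q=proj('top',np.r_[c-.014*U,.065])[0]-proj('top',np.r_[c,.065])[0];print('mid expected',np.degrees(np.arctan2(-q[0],q[1])))
E
```

```text
pv [285.86548599 229.50574603] mark [np.float64(37.4), np.float64(37.3), np.float64(37.4)]
12 ptr 103.06886948855342
18 ptr 99.9224266024427
22 ptr 102.9970744467627
[287.28794483 227.95560878] ptr [np.float64(43.6), np.float64(42.5), np.float64(41.4), np.float64(40.2)]
[287.48794483 227.65560878] ptr [np.float64(42.6), np.float64(42.0), np.float64(41.3), np.float64(40.2)]
@t26.png ctr [ 0.5556 -0.356 ] dial dist from pred mm [ 3.1 -2.5] angle 0.8 press 10.08 contrast 43.0
mid expected 40.13522876109209
```

```bash
python3 -c "
from cell import arm
print(arm.sign_off())"
```

```text
the job is handed in; nothing more can be done
None
```

The job is handed in: the eccentric is at top dead centre to within about 2° by my fit, and the gauge reads about 10.2 mm pressed (10 mm is the middle mark). The plunger read at most about 16 mm of its 20 mm travel, the loose things were not touched, and I don't know the verdict because sign-off returned no result.

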